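# Clamp a glued model house with a wedge lock

### The arm

A 7-joint arm with a two-finger parallel gripper is mounted at the origin on the work surface. World frame = base frame: x ahead of the robot, y to its left, z up, the work surface at z = 0. Lengths are in m, angles in rad, forces in N, time in s.
With the tool pointing down it reaches from about 0.425 to 0.825 m from the base axis. Payload 3.6 kg.
Tool frame: the origin (TCP) lies where the fingers leave the gripper's body, on its centre line; the fingertips stand 73 mm ahead of it and the grasp point (between the pads) lies 54 mm ahead of it; z points along the fingers, y is the line along which they close (so a half turn about z gives the same grasp; the last joint's range is limited). The gripper opens to 85 mm and grips with 20 to 120 N. Pads are 22 mm wide; open, the fingers measure 114 mm over their backs; the gripper's body (76 mm by 85 mm) begins 54 mm behind the grasp point. The pads swing forward as they close: fully open they stand 13 mm farther back than shut.
Start: joints at [1.109, 0.615, -0.013, 1.423, 0.008, 1.103, -0.04], TCP at [0.274, -0.589, 0.304] pointing down, gripper open.
Joint ranges: [-3.12, 3.12], [-0.3, 2.06], [-1.34, 1.32], [0.26, 2.42], [-1.36, 4.5], [0.01, 1.98], [-2.84, 2.84]. Speed limits (rad/s): [2.79, 2.79, 3.14, 3.14, 3.14, 3.14, 3.14].

### API

Orientations are given as a unit quaternion [x, y, z, w].
In Python, from station import arm, snapshot, camera_info, ticket gives the robot as it stands. Calls block until the motion is done:
- arm.movep(position, orientation): joint-space move of the TCP to a pose.
- arm.line_to(position, velocity=0.15, ori=None): straight line of the TCP; ori=None keeps the orientation; velocity is the mean speed in m/s.
- arm.move_j(angles): joint-space move.
- arm.move_gripper(opening, effort=None): opening from 0.0 (shut) to 1.0 (fully open); effort is the grip in N (None keeps the last); returns when the fingers have stopped.
- arm.pause(seconds).
- arm.ik(position, orientation): joint angles nearest the present ones, or None.
- snapshot(name): name is "scene" or "top" or "wrist"; returns the picture (420x560x3 uint8, blue, green, red); there is no depth.
- camera_info(name): a dict with "fx", "fy", "cx", "cy" (pixels), "R" (3x3) and "t" (3): a world point X has camera coordinates R X + t; the wrist camera has in their place "T_tool_cam" (4x4, takes a point from camera to tool coordinates, whose origin is the TCP and whose axes are the flange's). Camera axes: x right, y down, z forward; pixel columns grow to the right and rows downward; lengths in m; the calibration is good to about 2 mm. A picture is of the moment at which its call begins: read the wrist's pose just before it. camera_info takes no time and is no camera call.
A pose or a line that the arm cannot do raises arm.MotionError and nothing moves.
- ticket.finish_job(): hands the job in; it is judged then, once.
Readings, each from a call of its own:
- arm.read_time(): time.
- arm.read_joint_positions(): joint angles.
- arm.read_dq(): joint speeds.
- arm.read_effort(): joint torques, N m.
- arm.read_tool_pos(): TCP position.
- arm.read_eef_rot(): TCP orientation.
- arm.read_ft_force(): force on the tool from outside, world axes, zero at the start.
- arm.read_wrist_torque(): the same for the moment, N m.
- arm.read_opening(): opening from 0.0 (shut) to 1.0 (fully open).
- arm.read_finger_force(): force on a finger pad.
Only numpy, scipy, OpenCV 4.12 (cv2) and the standard library are available. Lean on these libraries where they do the work, as an engineer would, in place of code of your own. Each camera call takes 0.05 s, during which the arm holds its last target. There are 200 camera calls.

### The job

The card gables have just been stuck onto the two ends of the little model house. Turn the house and stand it in the wooden clamping jig with one gable end flat against the fence, roof up and centred in front of the jaw, then push the sliding bar up so its jaw presses the other gable and the house is flush between jaw and fence. After that, slide the thumb wedge firmly along its ramp until it jams the bar fast and stays jammed when you let go; leave the glue jar, the jar lid and the pencil where they are.

Things in the scene. Friction and masses are not known exactly. Their poses are not given: they have to be found in the camera images.
- jig: Fixed plywood jig on the 3 mm cutting mat. Origin on its underside. +x: the way the bar slides to close; +y: from the bar to the ramp; z up. Board x -180 to 130, y -50 to 70 mm, top at z = 12 mm. The bar runs between a guide rail (face y -12.4), a short front guide (x -35 to -17, face y 13.8) and the wedge; rail, guide and ramp cheek (to y 64) are 30 mm high.
- seat (a point): Place on the jig board (jig x 82, y 0, z 12 mm) where the house's origin ends when it is against the fence and centred; axes as the jig's.
- fence (a point): Middle of the fence's face, at jig x 110, y 0, z 30 mm. The fence is a fixed upright wall at the +x end of the jig, 84 mm wide, top at jig z = 46 mm; its face looks along jig -x.
- ramp (a point): Point on the ramp face of the fixed cheek, jig x -82, y 29, z 21 mm. The face runs from jig x -164 to -36 mm and closes in on the bar towards jig +x by 0.14 mm per mm (8 degrees).
- bar: Loose sliding bar of dark wood (about 150 g) lying on the jig board, slides along jig +x; axes near the jig's. Origin: middle of its jaw face, on the underside. Bar x -185 to 0, 24 mm wide, 18 high; jaw plate at its front x -12 to 0, 46 mm wide, 34 high. Its origin is at jig x = 54 mm when the jaw presses a house that stands against the fence; it starts at jig x 0 to 25 mm.
- bar_post (a point): Point on the bar's round upright post (diameter 14 mm) by which it is pushed or pinched: 40 mm behind (-x of) the jaw face, on the bar's centre line, 43 mm above the bar's underside; the post reaches from the bar's top (18 mm) to 51 mm above the underside.
- wedge (a joint): Wooden thumb wedge, held in a groove on the ramp face; slides along the ramp (jig +x, drifting 0.14 mm per mm to the bar). Value in m: 0 = fully back, 0.053 to 0.06 = jammed between ramp and bar, 0.075 = end of travel; starts at 0 to 0.025. 80 mm long, 18 high, 22.6 (back) to 11.4 mm thick. Groove friction 3 N holds it where it is left; a push of 12 to 20 N jams it and it stays jammed.
- wedge_tab (a point): Point on the wedge's upright thumb tab, a block 18 mm along jig x by 14 mm along jig y with its top at jig z = 62.5 mm, rising from the wedge's top (jig z 30 mm). The point is in the tab's middle, at jig z = 52.5 mm.
- house: Small model house of wood and card (about 70 g), standing on the mat on the jig's -y side. Origin at the centre of its underside. 56 mm long (x, the ridge direction), 36 mm wide (y); side walls 36 mm high, ridge at 50 mm. Flat gable ends at x = -28 and 28 mm; either may meet the fence.
- jar: Bystander: closed glue jar, diameter 54 mm, 66 mm high, on the mat on the jig's -y side; origin at the centre of its underside.
- lid: Bystander: round metal jar lid, diameter 60 mm, 10 mm high, on the mat on the jig's +y side; origin at the centre of its underside.
- pencil: Bystander: pencil 145 mm long (x), 7 mm thick, on the mat on the jig's +y side; origin at mid-length on the underside.

How it is judged:
By the outcome, as a careful person would: the job done as asked, in the order asked, and still so for the second after the job is handed in, with the robot touching nothing.
It also fails if it takes over 58 s, if anything falls off the work surface, if the arm or the gripper's body presses on something with over 40 N, if the wrist force passes 120 N, or if a joint passes its speed limit or range.

## Working session

There is one attempt and no reset: what is moved stays moved. The work goes in short steps, each a Python script; the robot and the scene stay as the last script left them, time stands still between calls to the robot, and variables do not carry over. Pictures are saved under pics/ and viewed, at most 10 in all, crops included, and the job is handed in when it is done.

```bash
ls; mkdir -p pics; python3 - <<'E'
from station import arm,snapshot,camera_info
import cv2
for n in("top","scene"):
    cv2.imwrite(f"pics/{n}0.png",snapshot(n)); print(n,camera_info(n))
print(camera_info("wrist"),arm.read_eef_rot(),arm.read_time())
E
```

```text
pics
top {'fx': 408.42407174044394, 'fy': 408.42407174044394, 'cx': 282.562562172427, 'cy': 203.3399185832054, 'R': array([[-4.83212090e-03, -9.99628709e-01,  2.68159412e-02],
       [-9.89583031e-01,  9.21695466e-04, -1.43960325e-01],
       [ 1.43882157e-01, -2.72322341e-02, -9.89220062e-01]]), 't': array([0.04009579, 0.61349139, 0.64665674])}
scene {'fx': 412.8336649197461, 'fy': 412.8336649197461, 'cx': 281.75159612411767, 'cy': 205.0255696612855, 'R': array([[-0.82908865,  0.55903626,  0.00951127],
       [ 0.37655085,  0.57086371, -0.72960543],
       [-0.41330553, -0.6013261 , -0.68380221]]), 't': array([ 0.48898519, -0.19644047,  0.98387348])}
{'fx': 345.00732441397133, 'fy': 345.00732441397133, 'cx': 279.96101284745475, 'cy': 212.49603465281334, 'T_tool_cam': array([[ 4.37340579e-04, -9.55222916e-01, -2.95886786e-01,
         7.63157561e-02],
       [ 9.99998555e-01, -6.82601618e-05,  1.69843211e-03,
         1.14894475e-04],
       [-1.64257855e-03, -2.95887101e-01,  9.55221506e-01,
        -7.04700394e-02],
       [ 0.00000000e+00,  0.00000000e+00,  0.00000000e+00,
         1.00000000e+00]])} [ 9.76348800e-01  2.16198246e-01 -2.54232315e-04 -1.12881044e-03] 0.1
```

View pics/top0.png

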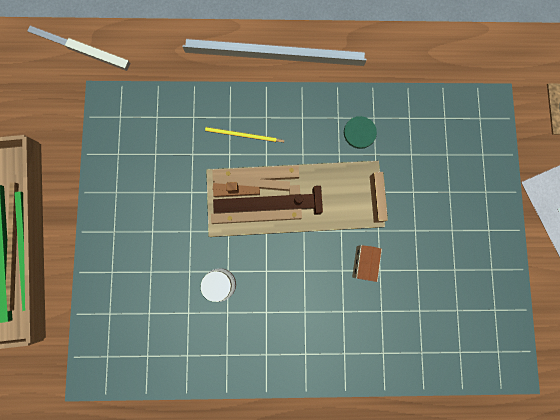

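View pics/scene0.png

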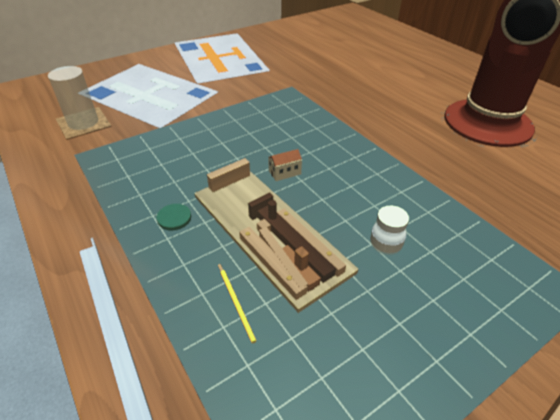

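The top view shows the jig's near-left corner at (209,236), its +x along image right, and the fence at (380,197). The house is at (368,263) with its ridge across the jig, the jar at (217,286), the lid at (360,132), and the pencil at (245,134).

```bash
cat > h.py <<'E'
from station import arm,snapshot,camera_info,ticket
import numpy as np,cv2
from scipy.spatial.transform import Rotation as Ro
def cam(n):
    c=camera_info(n)
    if n=="wrist":
        T=c["T_tool_cam"]; Rt=Ro.from_quat(arm.read_eef_rot()).as_matrix(); p=np.array(arm.read_tool_pos())
        Rwc=Rt@T[:3,:3]; o=Rt@T[:3,3]+p; R=Rwc.T; t=-R@o
    else: R,t=np.array(c["R"]),np.array(c["t"])
    K=np.array([[c["fx"],0,c["cx"]],[0,c["fy"],c["cy"]],[0,0,1]])
    return K,R,t
def pix2w(C,uv,z):
    K,R,t=C; d=R.T@np.linalg.solve(K,[*uv,1]); o=-R.T@t
    return o+d*(z-o[2])/d[2]
def proj(C,X):
    K,R,t=C; q=(np.atleast_2d(X)@R.T+t)@K.T; return q[:,:2]/q[:,2:]
def down(yaw): # tool down, tool y axis at world angle yaw
    y=np.array([np.cos(yaw),np.sin(yaw),0]); z=np.array([0,0,-1.]); x=np.cross(y,z)
    return Ro.from_matrix(np.c_[x,y,z]).as_quat()
E
python3 - <<'E'
from h import *
C=cam("top")
for n,uv,z in [("A",(209,236),.015),("B",(207,170),.015),("C",(379,162),.015),("D",(385,226),.015),("house",(368,263),.05),("bar jaw",(318,200),.05),("tab",(233,187),.0655),("jar",(216,286),.069),("lid",(360,132),.013),("penA",(206,129),.008),("penB",(284,141),.008)]:
    print(n,pix2w(C,uv,z).round(4))
print(Ro.from_quat(arm.read_eef_rot()).as_matrix().round(2))
for p,yaw in (((.50,-.14,.36),1.57),((.50,-.14,.36),-1.57),((.50,-.03,.36),-1.57),((.5,.0,.36),1.57)): print(arm.ik(p,down(yaw)))
E
```

```text
A [0.5607 0.1654 0.015 ]
B [0.6777 0.1714 0.015 ]
C [ 0.6928 -0.1365  0.015 ]
D [ 0.5773 -0.1426  0.015 ]
house [ 0.5131 -0.102   0.05  ]
bar jaw [ 0.6183 -0.0211  0.05  ]
tab [0.6376 0.1202 0.0655]
jar [0.4785 0.1445 0.069 ]
lid [ 0.7494 -0.1044  0.013 ]
penA [0.7555 0.1759 0.008 ]
penB [0.7335 0.0342 0.008 ]
[[ 0.91  0.42 -0.  ]
 [ 0.42 -0.91  0.  ]
 [-0.   -0.   -1.  ]]
[ 0.75451731  0.4460763  -0.77929215  1.69766113  0.34039124  1.13889223
  1.44940069]
[ 0.26203899  0.3566936  -0.04382276  1.71216096  0.01740975  1.07311584
 -1.35734049]
[ 0.11623425  0.32988811 -0.1369513   1.75642131  0.05075477  1.05870618
 -1.60830332]
[ 0.52894447  0.4250044  -0.83186982  1.74535361  0.34467958  1.12441938
  1.15983181]
```

```bash
python3 - <<'E'
from h import *
import pickle
q=down(-np.pi/2); v={}
for n,y in (("a",-.09),("b",.08)):
    arm.movep([.62,y,.25],q); arm.pause(.2); v[n]=cam("wrist"); im=snapshot("wrist"); cv2.imwrite(f"pics/w{n}.png",im)
pickle.dump(v,open("v.pkl","wb")); print(arm.read_time(),arm.read_tool_pos())
E
```

```text
3.5 [0.62025771 0.07786175 0.25003136]
```

View pics/wa.png

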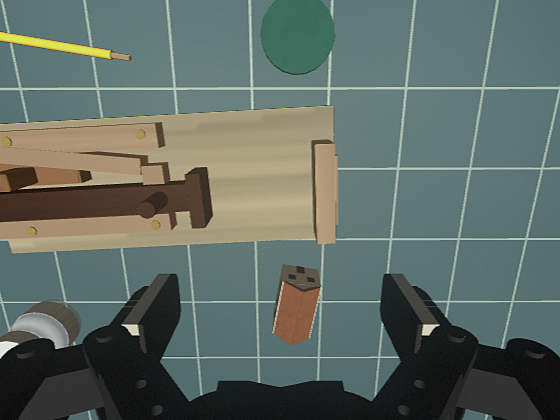

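View pics/wb.png

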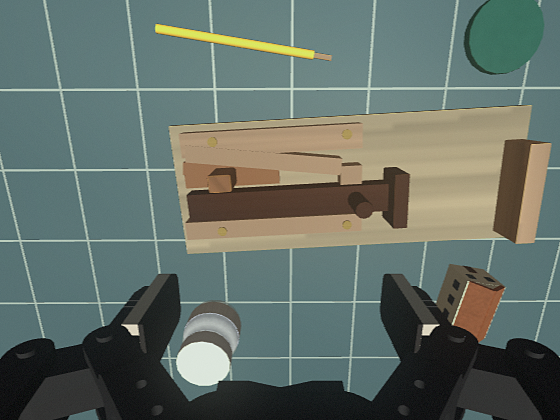

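View a shows the house clearly, with its roof from (285,283) to (295,345) and the visible gable toward the jig. View b shows the whole jig from (170,125) to (539,242), the post at (362,205), and the tab at (221,181). I'll enlarge both for accurate corners.

```bash
python3 - <<'E'
import cv2,numpy as np
a=cv2.imread("pics/wa.png");b=cv2.imread("pics/wb.png")
r=lambda im,x0,x1,y0,y1,s:cv2.resize(im[y0:y1,x0:x1],None,fx=s,fy=s,interpolation=cv2.INTER_CUBIC)
o=np.zeros((600,800,3),np.uint8)
def put(p,x,y):o[y:y+p.shape[0],x:x+p.shape[1]]=p
put(r(b,165,560,100,255,2),0,0)
put(r(a,265,335,260,350,3),0,320); put(r(b,430,515,255,350,2.9),215,320); put(r(a,300,345,100,245,1.9),470,320); put(r(a,130,220,150,240,2.6),562,320)
cv2.imwrite("pics/crop.png",o)
E
```

```text
(no output)
```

View pics/crop.png

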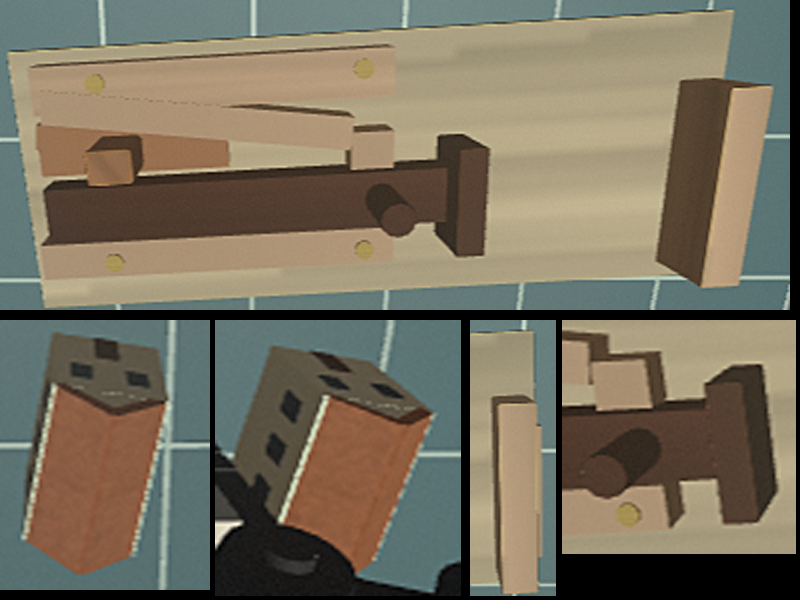

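```bash
cat > fit.py <<'E'
from h import *
import pickle
from scipy.optimize import least_squares
v=pickle.load(open("v.pkl","rb"))
def fit(pts,x0,z0):
    def W(p,X): return Ro.from_euler('z',p[2]).apply(np.array(X)/1e3)+[p[0],p[1],z0]
    f=lambda p:np.concatenate([(proj(v[c],W(p,X))-uv).ravel() for c,X,uv in pts])
    s=least_squares(f,x0,loss='soft_l1'); print(s.x.round(4),f(s.x).reshape(-1,2).round(1).tolist()); return s.x
jp=[('b',(-180,70,12),(169.5,125)),('b',(130,70,12),(531.5,105.5)),('b',(-180,-50,12),(188.5,252.5)),
('b',(110,42,12),(505.5,140)),('b',(110,42,46),(530,143)),('b',(110,-42,12),(493.5,231)),('b',(110,-42,46),(516.5,243.5)),
('a',(110,42,46),(314.2,142.1)),('a',(110,-42,46),(317.4,243.7)),('a',(130,70,12),(333.2,106.3))]
hp=[('a',(28,18,36),(283.3,281.7)),('a',(28,-18,36),(320.3,287.7)),('a',(28,0,50),(300.7,290.7)),('a',(-28,18,36),(273,333.3)),('a',(-28,-18,36),(310,338.7)),('a',(-28,0,50),(292.3,344.3)),('a',(28,18,0),(281.7,264.3)),('a',(28,-18,0),(319,270)),('b',(28,18,0),(449.7,264)),('b',(28,18,36),(469,281.9)),('b',(28,-18,36),(504.8,287))]
for c in 'ab': fit([p for p in jp if p[0]==c],[.63,.02,-1.5],.003)
J=fit(jp,[.63,.02,-1.5],.003); H=fit(hp,[.51,-.1,-.1],.003)
RJ=Ro.from_euler('z',J[2])
def toJ(w): return (RJ.inv().apply(np.array(w)-[J[0],J[1],.003])*1e3).round(1)
def toW(x): return RJ.apply(np.array(x)/1e3)+[J[0],J[1],.003]
for n,c,uv,z in [('post','b',(364,210),.066),('post','a',(147.3,209.6),.066),('jawL','b',(409.5,175),.049),('jawR','b',(407,227.5),.049),('tab','b',(220,183.5),.0655)]:
    print(n,toJ(pix2w(v[c],uv,z)))
print('house in jig',toJ([H[0],H[1],.003]),np.degrees(H[2]-J[2]))
np.savez("pose.npz",J=J,H=H)
E
python3 fit.py
```

```text
[ 0.6202 -0.0106 -1.514 ] [[0.2, 1.3], [-0.2, 0.1], [0.0, -2.0]]
[ 0.6204 -0.0116 -1.5209] [[-0.1, -0.0], [1.8, -0.7], [-0.7, 0.9], [-0.5, -0.3], [2.3, 0.8], [-0.9, -0.8], [-0.2, 0.5]]
[ 0.6205 -0.0111 -1.5196] [[-0.8, 0.1], [1.2, -1.0], [-1.1, 1.0], [-1.2, -0.5], [1.6, 0.5], [-1.4, -1.0], [-0.7, 0.2], [1.1, 1.7], [0.1, 0.5], [1.1, -1.5]]
[ 0.5128 -0.1069 -0.1672] [[-0.5, -0.1], [1.3, -0.3], [2.6, 1.7], [0.0, -0.0], [-0.1, -0.2], [-0.3, 1.3], [0.8, -0.1], [-1.6, -0.4], [-0.7, -0.1], [-1.4, -0.7], [0.5, -0.1]]
post [-23.3   0.5  63. ]
post [-21.9   0.7  63. ]
jawL [16.5 22.3 46. ]
jawR [ 16.9 -22.2  46. ]
tab [-132.    27.2   62.5]
house in jig [  90.2 -112.5    0. ] 77.48844401580102
```

The fit is consistent to about 1 mm: jaw at jig x≈17, tab at x≈−132, and the house about 77° off. Next I'll grasp the house by its side walls and place it.

```bash
cat >> h.py <<'E'
import os
if os.path.exists("pose.npz"):
    _p=np.load("pose.npz"); J,H=_p["J"],_p["H"]; RJ=Ro.from_euler('z',J[2])
    def toW(x): return RJ.apply(np.array(x)/1e3)+[J[0],J[1],.003]
    def toJ(w): return RJ.inv().apply(np.array(w)-[J[0],J[1],.003])*1e3
    def F(): return RJ.inv().apply(arm.read_ft_force())
    def nudge(step,stop,n,v=.02):
        """step (mm, jig axes) until stop(force change)"""
        f0=F(); p=toJ(arm.read_tool_pos())
        for i in range(n):
            p=p+step; arm.line_to(toW(p),v); d=F()-f0
            if stop(d): break
        print("nudge",i+1,d.round(1),toJ(arm.read_tool_pos()).round(1)); return d
E
python3 - <<'E'
from h import *
best=None
for s in (0,np.pi):
    qa=down(H[2]+np.pi/2+s); qb=down(J[2]+np.pi/2+s)
    print(s,arm.ik([H[0],H[1],.081],qa),arm.ik(toW([80,0,90]),qb),arm.ik(toW([-160,27,110]),qb))
E
```

```text
0 [ 0.56908639  0.84742037 -0.6442358   1.96972849  0.87345819  0.62770007
  0.74309883] [ 0.32385238  0.86426665 -0.36876863  1.65699345  0.43781522  0.70325678
 -0.21373034] [-0.05735778  0.86483053 -0.36935938  1.56879639  0.39978441  0.78361768
 -0.54308314]
3.141592653589793 [ 0.15020425  0.75468691  0.02089479  1.98293092 -0.03639156  0.40432327
 -1.53911187] [-0.08119965  0.86100211  0.33001629  1.67141352 -0.40314537  0.67709586
 -2.63107415] [-0.73628266  1.04071424  0.93870198  1.59335119 -0.95361221  1.02274381
 -2.58914858]
```

```bash
python3 - <<'E'
from h import *
qa=down(H[2]+np.pi/2); qb=down(J[2]+np.pi/2)
arm.move_gripper(.85)
arm.movep([H[0],H[1],.17],qa)
arm.line_to([H[0],H[1],.081],.12)
arm.move_gripper(0,25)
print("open mm",arm.read_opening()*85,arm.read_finger_force(),F().round(1),arm.read_time())
arm.line_to([H[0],H[1],.19],.2)
print("lifted",arm.read_opening()*85,F().round(1))
arm.movep(toW([79,0,187]),qb)
arm.line_to(toW([79,0,95]),.15)
arm.pause(.2); cv2.imwrite("pics/held.png",snapshot("scene")[120:290,160:380])
print(arm.read_opening()*85,toJ(arm.read_tool_pos()),arm.read_time())
E
```

```text
open mm 35.42259020572278 26.690887212753296 [-1.  -0.2  5.1] 7.3333
lifted 35.48996254977724 [ 0.5 -0.6 -1.3]
35.51845539424575 [79.06253064  0.52333603 96.0720222 ] 10.0417
```

View pics/held.png

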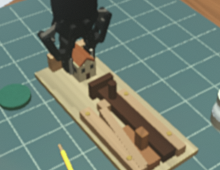

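The house is held upright between jaw and fence, so I lower it to contact, push it to the fence, and release.

```bash
python3 - <<'E'
from h import *
nudge([0,0,-1.],lambda d:d[2]>2.5,9)
nudge([.7,0,0],lambda d:d[0]<-3,9)
arm.move_gripper(.7); arm.pause(.2)
p=toJ(arm.read_tool_pos()); arm.line_to(toW(p+[0,0,70]),.2)
q=arm.read_eef_rot()
arm.move_gripper(0)
arm.movep(toW([-60,0,160]),q)
arm.pause(.1); v=cam("wrist"); cv2.imwrite("pics/placed.png",snapshot("wrist"))
c=cam("top"); t=snapshot("top")[150:250,280:400]; cv2.imwrite("pics/placed_t.png",cv2.resize(t,None,fx=4,fy=4,interpolation=cv2.INTER_CUBIC))
print(arm.read_time(),toJ(arm.read_tool_pos()))
E
```

```text
nudge 6 [ 0.9 -1.4  4.5] [79.1  0.6 90.7]
nudge 5 [-5.   0.7 -3.1] [81.6  0.8 90.8]
15.2667 [-57.70197993   0.16248591 159.81255075]
```

View pics/placed_t.png

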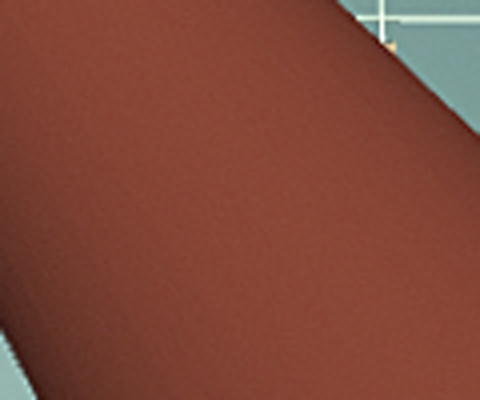

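The arm blocks the top view, but contact came at TCP x = 81.6, which matches the seat at 82. I'll push the bar by its post.

```bash
python3 - <<'E'
from h import *
qb=down(J[2]+np.pi/2)
arm.movep(toW([-52,.5,150]),qb)
arm.line_to(toW([-52,.5,109]),.1); arm.pause(.2); print(F().round(1))
arm.line_to(toW([-10,.5,109]),.05); print(F().round(1),toJ(arm.read_tool_pos()).round(1))
nudge([.7,0,0],lambda d:d[0]<-7,16)
arm.pause(.3); print(F().round(1))
p=toJ(arm.read_tool_pos())
arm.line_to(toW(p+[-8,0,0]),.1); 
arm.line_to(toW([p[0]-15,.5,160]),.2)
arm.movep(toW([-60,60,200]),down(-np.pi/2) if 0 else qb); arm.pause(.1)
v=cam("wrist"); im=snapshot("wrist"); cv2.imwrite("pics/bar.png",im); cv2.imwrite("pics/bars.png",snapshot("scene")[120:310,160:370])
import pickle; pickle.dump(v,open("v2.pkl","wb")); print(arm.read_time())
E
```

```text
[-0.9  0.1  0.8]
[ 0.1 -0.5  0.1] [ -9.4   0.2 108.7]
nudge 12 [-7.4  0.4 -1. ] [ -4.6   0.2 108.8]
[-7.9 -0.3 -0.5]
21.8667
```

View pics/bar.png

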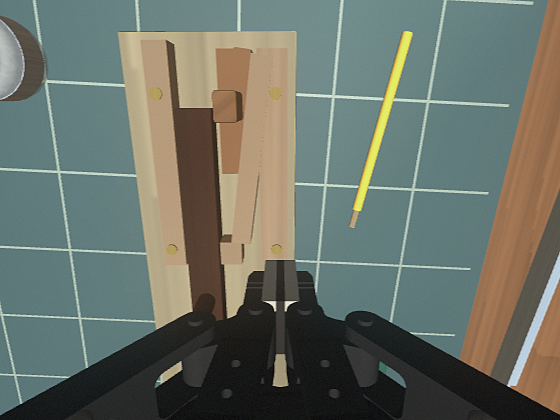

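The bar is seated, with force built up at the expected position (post at x≈14). The tab is at (226,106) in this view. I'll push the wedge now.

```bash
python3 - <<'E'
from h import *
import pickle
v=pickle.load(open("v2.pkl","rb")); print("tab",toJ(pix2w(v,(227,106),.0655)).round(1))
qb=down(J[2]+np.pi/2)
yt=lambda x:27.2-.14*(x+20+132)
arm.movep(toW([-162,28,150]),qb)
arm.line_to(toW([-162,28,109]),.1); arm.pause(.2); f0=F(); print(f0.round(1))
for x in (-140,-122): arm.line_to(toW([x,yt(x),109]),.05); print(x,(F()-f0).round(1),toJ(arm.read_tool_pos()).round(1))
p=np.array([-122,yt(-122),109.])
for i in range(60):
    p+= [.8,-.112,0]; arm.line_to(toW(p),.03); d=F()-f0
    if d[0]<-16: break
print(i,d.round(1),toJ(arm.read_tool_pos()).round(1),p); arm.pause(.3); print((F()-f0).round(1),arm.read_time())
E
```

```text
tab [-133.    28.8   62.5]
[ 0.5  0.6 -0.2]
-140 [-0.6 -0.6  0.6] [-139.    25.6  108.9]
-122 [-0.7 -0.3  0.6] [-120.1   22.8  108.8]
32 [-17.1   1.9  -4.2] [-104.9   20.4  109.3] [-95.6    19.304 109.   ]
[-16.1   2.6  -4.2] 32.825
```

```bash
python3 - <<'E'
from h import *
qb=down(J[2]+np.pi/2)
p=toJ(arm.read_tool_pos()); arm.line_to(toW(p+[-12,0,0]),.08); arm.line_to(toW(p+[-12,0,100]),.25)
arm.movep([.40,.25,.30],down(-1.57)) if arm.ik([.40,.25,.30],down(-1.57)) is not None else print("noik")
arm.pause(.3)
v=cam("wrist"); t=snapshot("top"); s=snapshot("scene")
r=lambda im,sc:cv2.resize(im,None,fx=sc,fy=sc,interpolation=cv2.INTER_CUBIC)
o=np.zeros((600,800,3),np.uint8); a=r(t[150:245,195:395],4)[:330]; b=r(s[140:310,180:370],1.58)
o[:a.shape[0],:a.shape[1]]=a[:,:800]; o[330:330+b.shape[0],:b.shape[1]]=b[:270]
cv2.imwrite("pics/fin.png",o); print(arm.read_time(),a.shape)
E
```

```text
35.7333 (330, 800, 3)
```

View pics/fin.png

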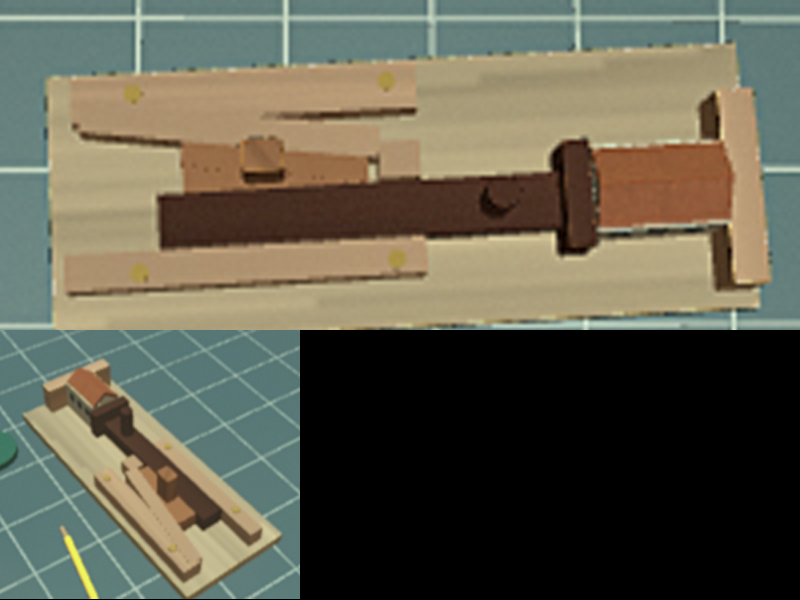

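The house is flush between jaw and fence, and the wedge is tight on the bar. A quick numeric check of tab, post and house centring before handing in.

```bash
python3 - <<'E'
from h import *
C=cam("top"); g=lambda x,y,z:toJ(pix2w(C,(195+x/4,150+y/4),z/1e3+.003)).round(1)
for n,x,y,z in [("tab",262,153,62.5),("fenceL",722,90,46),("fenceR",738,283,46),("jawL",592,142,46),("jawR",592,249,46),("eaveL",660,146,48),("eaveR",664,228,48),("boardL",735,45,12),("boardR",758,308,12)]: print(n,g(x,y,z))
E
```

```text
tab [-85.2  19.5  62.5]
fenceL [111.6  39.8  46. ]
fenceR [111. -43.  46.]
jawL [54.2 20.1 46. ]
jawR [ 50.7 -25.5  46. ]
eaveL [82.6 16.6 48. ]
eaveR [ 81.3 -18.4  48. ]
boardL [128.6  67.3  12. ]
boardR [128.1 -51.5  12. ]
```

```bash
python3 -c "
from h import *
print(ticket.finish_job())"
```

```text
the job is handed in; nothing more can be done
None
```

The house stands against the fence, about 1 mm off centre, with the jaw on its other gable. The wedge was jammed with about 16 N and had not moved when I let go. The jar, lid and pencil were not touched, and the job was handed in at about 36 s of the 58 s allowed.

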